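# Click the vee anvil onto the spindle and lay the test pin in it

## Robot

A 6-joint arm with a two-finger parallel gripper is mounted at the origin on the work surface. World frame = base frame: x ahead of the robot, y to its left, z up, the work surface at z = 0. Lengths are in m, angles in rad, forces in N, time in s.
With the tool pointing down it reaches from about 0.35 to 0.775 m from the base axis. Payload 5.5 kg.
Tool frame: the origin (TCP) lies at the very end of the fingers, on their centre line; the grasp point (between the pads) lies 19 mm behind it; y points along the fingers, z is the direction in which the jaws open and shut, and the axes are right-handed (so a half turn about y gives the same grasp; the last joint's range is limited). The gripper opens to 85 mm and grips with 20 to 120 N. Pads are 22 mm wide; open, the fingers measure 114 mm over their backs; the gripper's body (76 mm by 85 mm) begins 54 mm behind the grasp point. The pads swing forward as they close: fully open they stand 13 mm farther back than shut.
Start: joints at [1.014, 0.313, 0.046, 1.304, 0, 1.431], TCP at [0.233, 0.526, 0.231] pointing down, gripper open.
Joint ranges: [-2.76, 2.76], [-0.86, 1.69], [-1.03, 1.26], [-2.2, 2.34], [-1.47, 1.5], [-3.14, 3.14]. Speed limits (rad/s): [2.57, 2.57, 3.14, 3.14, 3.14, 3.14].

## Interface

Orientations are given as a unit quaternion [x, y, z, w].
In Python, from workcell import manip, eyes gives the robot as it stands.
- The arm moves only by the shell command python3 -m pendant 'ROWS' [FORCE]. ROWS is JSON, a list of rows, each an object of numbers: "claw": the opening, from -1 (shut) to 1 (fully open); "tx", "ty", "tz": the shift along the tool's x, y, z in m; "turn": the turn about the tool's y in degrees. In form: [{"claw": .., "tx": .., "ty": .., "tz": .., "turn": ..}, ...]. A call has exactly 10 rows; each row shifts and turns the commanded pose from where the row before left it, along the tool's axes as they then stand; what a row does not reach is not made up. A row lasts 1/12 s, in which the tool goes at most 41.7 mm and 7.16 degrees, less where a joint would pass 70% of its speed; a pose out of reach is approached as far as the arm can. A call with a gripper value outside its range is refused whole. The fingers move at their own pace and stop on an object; FORCE is the grip in N (left out, the last holds). Time passes only in rows, so rows that do not move let the fingers close, or fill a call up. It gives the time, the measured TCP pose, the force and the opening at its end, in the units of the state.
- manip.read_state(): the state, without advancing time (a new reading comes with each control period).
- eyes.read_camera(name): name is "scene" or "top" or "wrist"; returns a dict with "image" (480x640x3 uint8, blue, green, red), "fx", "fy", "cx", "cy" (pixels), "camera_from_world" (4x4, takes a point from world to camera coordinates); the wrist camera has in their place "tool_from_camera" (4x4, takes a point from camera to tool coordinates, whose origin is the TCP and whose axes are the tool frame's). Camera axes: x right, y up, looking along -z (the intrinsics and any distortion apply to the point x, -y, -z); pixel columns grow to the right and rows downward; lengths in m; the calibration is good to about 2 mm. The wrist camera is an equidistant fisheye: a pixel r from the principal point sees the ray r / f radians off the axis. A picture is of the moment at which its call begins: read the wrist's pose just before it. There is no depth.
- manip.finish_job(): hands the job in, once; it reports no verdict.
The state is a dict: "time": time; "qpos": joint angles; "qd": joint speeds; "joint_efforts": joint torques, N m; "tcp_pos": TCP position; "tool_rot": TCP orientation; "contact_force": force on the tool from outside, world axes, zero at the start; "moment": the same for the moment, N m; "gripper_width": finger opening in m.
Only numpy, scipy, OpenCV 4.12 (cv2) and the standard library are available. Lean on these libraries where they do the work, as an engineer would, in place of code of your own. Each camera call takes 0.05 s, during which the arm holds its last target. There are 200 camera calls.

## Task

Set up the specimen stand for a hardness test: slide the vee anvil down over the spindle nose, past the sprung ball, until it clicks fully home on the brass seat and stays there when you let go; press gently, feel for the click and do not lean on it once it is home. Then lay the thick round pin in the anvil's vee, lengthwise and centred, and let go of it. Leave the other things where they are.

Things in the scene. Friction and masses are not known exactly. Their poses are not given: they have to be found in the camera images.
- stand: Black specimen stand fixed to the bench: round foot 110 mm across, 22 mm high; dark hub 84 mm across up to 58 mm; four 12 mm spokes at 42 mm height reaching 88 mm from the axis. Origin: on its axis at bench level, z up. From its middle rises a vertical spindle: dark shoulder 42 mm across, on it a brass seat ring 34 mm across, above that the bright round nose (see point nose_low)
- nose_low (a point): Point fixed on the stand's axis, 137 mm above the bench: where the nose's top is when the spindle is fully down. The spindle is wound up by an unknown 0 to 40 mm (not measured, firm under the hand), so the real nose top is at 137 to 177 mm and the top of the unpressed seat at 95 to 135 mm. Nose 20 mm across, 42 mm long above the seat, its top 5 mm tapered to 13 mm
- ball (a joint): Sprung ball 12 mm across in one side of the nose, its centre 20 mm above the unpressed seat, standing 4.5 mm out at 0 m; the value grows as it is pushed in (3 to 4.5 mm by the sleeve's land, under 2 mm in the groove). Its spring gives 7 N out, 13 N at 4 mm; the sleeve needs a downward push of 8 to 20 N to pass it. Once home a solid stop is met and the force climbs steeply
- seat (a joint): Sprung brass seat ring under the sleeve: 0 m when up, grows as it is pressed down, solid stop at about 0.004 m. Its spring pushes up with 3.5 N (up) to 6.5 N (down). It stays pressed, 0.0025 to 0.004 m, only when the anvil has clicked home. A push of 20 N is enough to get there; over 30 N once home is too hard
- anvil: Vee anvil, dark steel, 0.2 to 0.4 kg, loose, upright on the bench: round sleeve 40 mm across, 48 mm high, on it a block 40 mm (x) by 44 mm (y) from 48 to 69.8 mm height with a shallow 120-degree vee (20 mm wide, 5.8 deep) along x in its top. Origin: on the axis at the sleeve's lower rim; z up, x along the vee. Grip the block across y. Bore: see point anvil_bore. Any yaw on the nose will do
- anvil_bore (a point): Centre of the anvil's bore at its lower rim (the anvil's origin). Bore 21.6 mm across (0.8 mm clearance all round on the nose), 48 mm deep; lead-in cone opening to 29 mm in the lowest 6 mm; smooth land 6 to 18.6 mm up; ball groove 18.6 to 29.5 mm up. When home this point is 3 to 4 mm below the top of the unpressed seat: 91 to 132 mm above the bench
- anvil_vee (a point): Bottom line of the anvil's vee at mid length, 64 mm above the anvil's origin, axes as the anvil's. The pin's centre line lies 13.9 mm above it when the pin rests in the vee
- pin: The thick round pin: bright steel bar 24 mm across and 100 mm long, 0.35 kg, loose, lying level with its centre 30 mm above the bench on the plywood cradle's two supports (each support is 14 mm thick, their inner faces 31 mm from the pin's middle). Origin at its centre, x along its length
- cradle: Plywood cradle fixed to the bench, 110 mm (x) by 120 mm (y), base 8 mm thick, supports up to 22 mm high; it holds two pins lying along its x, the thick one 30 mm to its +y side, the thin one 30 mm to its -y side. Origin: middle of its underside
- thin_pin: Thin steel pin, 14 mm across and 110 mm long, on the cradle; stays there. Origin at its centre, x along its length
- flat_anvil: Flat anvil, not needed: round sleeve 40 mm across and 48 mm high, with a plain round disc 60 mm across and 14 mm thick on it. Origin: middle of its underside
- nut_a: Loose hexagon nut, 46 mm across flats, 24 mm high, bystander. Origin: middle of its underside
- nut_b: Another such hexagon nut, bystander. Origin: middle of its underside
- test_block: Round bright steel reference disc 64 mm across, 12 mm thick, bystander. Origin: middle of its underside
- oil: White oil bottle 48 mm across, 120 mm high, bystander. Origin: middle of its underside

How it is judged:
On the way, in this order (a step that is already met when the one before it is completed fails the run):
1. the vee anvil is clicked home on the spindle (brass seat held down) and let go (value of joint seat above 0.002 m and horizontal distance between anvil and stand below 0.004 m and angle between anvil's own z axis and vertical below 0.08 rad and contact force between the fingers and anvil below 0.1 N), for 0.3 s.
2. the thick pin lies in the vee (value of joint seat above 0.002 m and horizontal distance between anvil and stand below 0.004 m and angle between anvil's own z axis and vertical below 0.08 rad and z of pin in the frame of anvil_vee between 0.0105 and 0.0175 m and y of pin in the frame of anvil_vee between -0.004 and 0.004 m and x of pin in the frame of anvil_vee between -0.015 and 0.015 m and angle between the x axis of pin and the x axis of anvil_vee, either way round below 0.12 rad), for 0.2 s.
At the end, for the whole second after the job is handed in: The vee anvil is upright on the spindle within 4 mm of its axis, clicked home so that the seat stays pressed over 2 mm; the thick pin rests in the vee (13.9 +-3.5 mm above its bottom), along it within 0.12 rad, centred within 15 mm lengthwise and 4 mm across; both let go and at rest (all of step 2 and linear speed of each of anvil, pin below 0.01 m/s and contact force between the fingers and anvil below 0.1 N and contact force between the fingers and pin below 0.1 N); the robot touches nothing.
It fails at once if the vee anvil is pressed or knocked on the stand with more than 50 N, side forces of ball and bore included (a push of some 30 N once home) (contact force between anvil and stand above 50 N).
It fails at once if a bystander (flat anvil, thin pin, nuts, reference disc, oil bottle) is moved by more than 30 mm (distance of any of flat_anvil, thin_pin, nut_a, nut_b, test_block, oil from where it was at the start of the episode above 0.03 m).
It also fails if it takes over 67 s, if anything falls off the work surface, if the arm or the gripper's body presses on something with over 40 N, if the wrist force passes 120 N, or if a joint passes its speed limit or range.

## Working session

There is one attempt and no reset: what is moved stays moved. The work goes in short steps, Python scripts to look and compute and a shell command to move; the robot and the scene stay as the last step left them, time stands still between calls to the robot, and variables do not carry over. Pictures are saved under pics/ and viewed, about 8 in all and at most 12, crops included, and the job is handed in when it is done.

```bash
mkdir -p pics; ls; cat > h.py <<'E'
import numpy as np,cv2
from scipy.spatial.transform import Rotation as R
from workcell import manip,eyes
def cam(n):
    s=manip.read_state(); c=eyes.read_camera(n); c['s']=s; return c
def ray(c,u,v):
    if 'camera_from_world' in c:
        T=np.linalg.inv(np.array(c['camera_from_world'])); d=np.array([(u-c['cx'])/c['fx'],-(v-c['cy'])/c['fy'],-1])
    else:
        W=np.eye(4); W[:3,:3]=R.from_quat(c['s']['tool_rot']).as_matrix(); W[:3,3]=c['s']['tcp_pos']
        T=W@np.array(c['tool_from_camera']); a=(u-c['cx'])/c['fx'];b=(v-c['cy'])/c['fy'];r=np.hypot(a,b)+1e-12
        d=np.array([np.sin(r)*a/r,-np.sin(r)*b/r,-np.cos(r)])
    return T[:3,3],T[:3,:3]@d
def onz(c,u,v,z):
    o,d=ray(c,u,v); return o+d*(z-o[2])/d[2]
def proj(c,p):
    p=np.append(p,1)
    if 'camera_from_world' in c:
        q=np.array(c['camera_from_world'])@p; return c['cx']+c['fx']*q[0]/-q[2],c['cy']-c['fy']*q[1]/-q[2]
    W=np.eye(4); W[:3,:3]=R.from_quat(c['s']['tool_rot']).as_matrix(); W[:3,3]=c['s']['tcp_pos']
    q=np.linalg.inv(W@np.array(c['tool_from_camera']))@p; t=np.arctan2(np.hypot(q[0],q[1]),-q[2]);n=np.hypot(q[0],q[1])+1e-12
    return c['cx']+c['fx']*t*q[0]/n,c['cy']-c['fy']*t*q[1]/n
E
python3 - <<'E'
from h import *
for n in ['top','scene']:
    c=cam(n); cv2.imwrite(f'pics/{n}0.png',c['image']); print(n,c['fx'],c['cx'],c['cy'],np.linalg.inv(c['camera_from_world']).round(3).tolist(), [k for k in c if k not in('image','s')])
print({k:np.round(v,3).tolist() for k,v in c['s'].items()}, R.from_quat(c['s']['tool_rot']).as_matrix().round(3).tolist())
E
```

```text
pics
top 455.12115619674836 327.84112003850754 244.24094877966436 [[0.015, 0.987, -0.161, 0.399], [-0.999, 0.02, 0.033, 0.031], [0.035, 0.16, 0.986, 0.967], [0.0, 0.0, 0.0, 1.0]] ['fx', 'fy', 'cx', 'cy', 'camera_from_world']
scene 505.32296393970495 320.5474873539024 237.94756920417547 [[0.774, -0.33, 0.541, 1.141], [0.633, 0.419, -0.651, -0.684], [-0.012, 0.846, 0.533, 0.696], [0.0, 0.0, 0.0, 1.0]] ['fx', 'fy', 'cx', 'cy', 'camera_from_world']
{'time': 0.05, 'qpos': [1.014, 0.314, 0.045, 1.304, -0.0, 1.431], 'qd': [0.001, 0.0, 0.002, 0.001, -0.001, -0.001], 'joint_efforts': [0.002, -48.216, 29.955, 0.013, -0.0, -0.0], 'tcp_pos': [0.233, 0.525, 0.23], 'tool_rot': [0.692, -0.147, 0.146, -0.691], 'contact_force': [-0.009, -0.04, -0.366], 'moment': [-0.015, 0.058, -0.026], 'gripper_width': 0.085} [[0.914, -0.001, 0.405], [-0.405, -0.002, 0.914], [-0.0, -1.0, -0.002]]
```

View pics/top0.png

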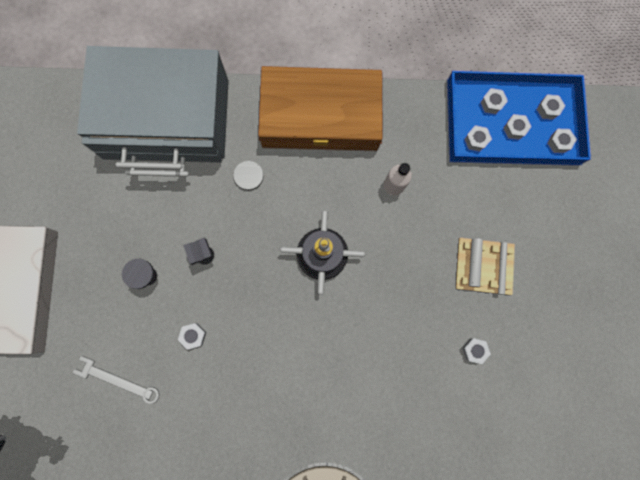

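View pics/scene0.png

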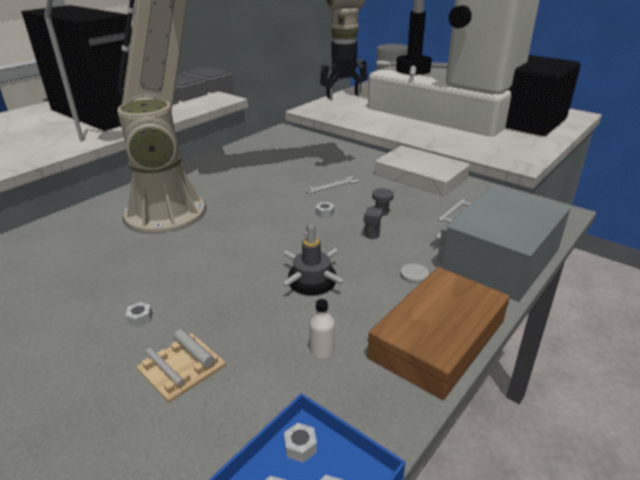

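Top view: the vee anvil is at about (199,250), the flat anvil at (139,274), the stand's nose at (323,243) and the thick pin at (476,262). Next I take enlarged crops in one picture.

```bash
python3 - <<'E'
from h import *
t=cv2.imread('pics/top0.png');s=cv2.imread('pics/scene0.png')
def cr(i,x,y,w,h): return cv2.resize(i[y:y+h,x:x+w],(400,300),interpolation=cv2.INTER_CUBIC)
a=np.vstack([np.hstack([cr(t,169,225,64,48),cr(t,274,216,96,72)]),np.hstack([cr(t,446,232,80,60),cr(s,274,214,80,60)])])
cv2.imwrite('pics/c1.png',a)
E
```

```text
(no output)
```

View pics/c1.png

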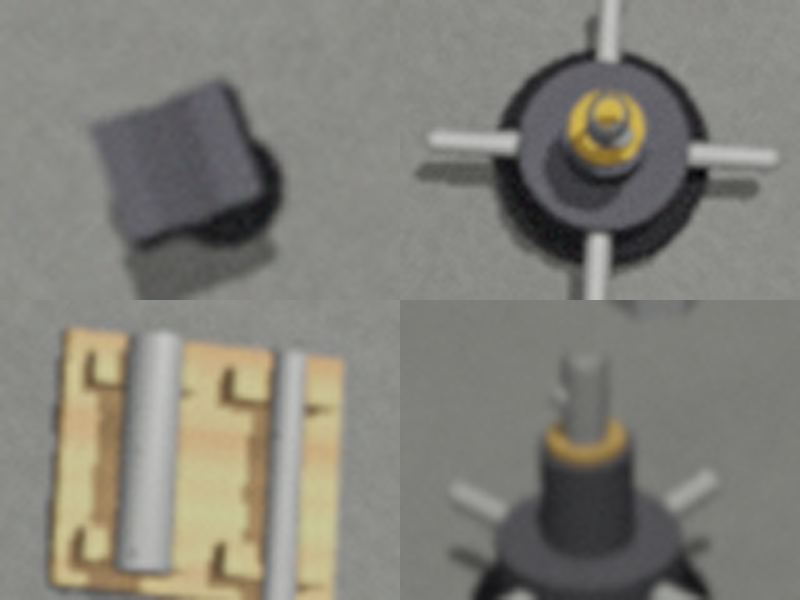

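```bash
python3 - <<'E'
from h import *
t=cam('top');s=cam('scene')
A=[onz(t,169+x/6.25,225+y/6.25,.0698)[:2] for x,y in [(95,125),(225,82),(265,195),(135,240)]]
print('anvil',np.mean(A,0).round(4)); 
for i in range(4): d=A[(i+1)%4]-A[i]; print(np.linalg.norm(d).round(4),np.degrees(np.arctan2(d[1],d[0])).round(1))
P=[onz(t,446+x/5,232+y/5,.03) for x,y in [(157,35),(145,270)]]
# silhouettes ends
d=P[0]-P[1];print('pin',((P[0]+P[1])/2).round(4),np.linalg.norm(d).round(4),np.degrees(np.arctan2(d[1],d[0])).round(1))
c=onz(t,274+204/4.1667,216+145/4.1667,.058);print('stand hub',c.round(4))
f=onz(t,274+201/4.1667,216+158/4.1667,.022);print('foot',f.round(4))
sp=[onz(t,274+x/4.1667,216+y/4.1667,.042)[:2] for x,y in [(430,140),(775,157)]];print('spokes mid',np.mean(sp,0).round(4))
for n,(u,v) in dict(nosetop=(274+190/5,214+60/5),seat=(274+186/5,214+137/5)).items():
    o,dd=ray(s,u,v); k=((c-o)[:2]@dd[:2])/(dd[:2]@dd[:2]); print(n,(o+k*dd).round(4))
print([proj(t,np.append(c[:2],z)) for z in (.1,.137,.177)])
E
```

```text
anvil [0.5267 0.258 ]
0.0425 -69.9
0.0387 -157.9
0.0424 110.8
0.0392 22.2
pin [ 0.5192 -0.3116  0.03  ] 0.0998 -5.1
stand hub [0.533  0.0108 0.058 ]
foot [0.5317 0.0114 0.022 ]
spokes mid [ 0.5376 -0.1877]
nosetop [0.5374 0.0146 0.1453]
seat [0.5355 0.013  0.1065]
[(np.float64(323.5021443907838), np.float64(247.6209260199298)), (np.float64(324.0244015314369), np.float64(244.56094754011923)), (np.float64(324.6425334330612), np.float64(240.93922527072266))]
```

```bash
python3 -m pendant '[{"claw":1,"tx":0.0377,"ty":0.005,"tz":-0.0125},{"claw":1,"tx":0.0377,"ty":0.005,"tz":-0.0125},{"claw":1,"tx":0.0377,"ty":0.005,"tz":-0.0125},{"claw":1,"tx":0.0377,"ty":0.005,"tz":-0.0125},{"claw":1,"tx":0.0377,"ty":0.005,"tz":-0.0125},{"claw":1,"tx":0.0377,"ty":0.005,"tz":-0.0125},{"claw":1,"tx":0.0377,"ty":0.005,"tz":-0.0125},{"claw":1,"tx":0.0377,"ty":0.005,"tz":-0.0125},{"claw":1,"tx":0.0377,"ty":0.005,"tz":-0.0125},{"claw":1,"tx":0.0377,"ty":0.005,"tz":-0.0125}]' 40
python3 -m pendant '[{"turn":-6.4},{"turn":-6.4},{"turn":-6.4},{"turn":-6.4},{"turn":-6.4},{"turn":-6.4},{"turn":-6.1},{"claw":1},{"claw":1},{"claw":1}]'
cat >> h.py <<'E'
def st():
    s=manip.read_state(); M=R.from_quat(s['tool_rot']).as_matrix()
    print('t',round(s['time'],2),'tcp',np.round(s['tcp_pos'],4),'jaw',np.degrees(np.arctan2(M[1,2],M[0,2])).round(2),'down',M[:,1].round(3),'q',np.round(s['qpos'],2),'F',np.round(s['contact_force'],2),'w',round(s['gripper_width'],4)); return s
def go(x,y,z):
    s=st(); M=R.from_quat(s['tool_rot']).as_matrix(); print('tx,ty,tz',(M.T@(np.array([x,y,z])-s['tcp_pos'])).round(4))
E
python3 - <<'E'
from h import *
go(.5267,.258,.04); c=cam('wrist'); cv2.imwrite('pics/w1.png',c['image']); print(proj(c,[.5267,.258,.0698]),c['fx'])
E
```

```text
t 0.2 tcp [0.2326 0.5255 0.2307] jaw 66.12 down [-0.001 -0.001 -1.   ] q [1.01 0.31 0.05 1.3  0.   1.43] F [ 0.46 -0.52 -0.21] w 0.0852
tx,ty,tz [ 0.3772  0.1908 -0.1254]
(np.float64(228.97456640624313), np.float64(483.15222116355324)) 371.64829954431775invalid input at $[0]: expected keys claw, tx, ty, tz, turn
invalid input at $[0]: expected keys claw, tx, ty, tz, turn
```

View pics/w1.png

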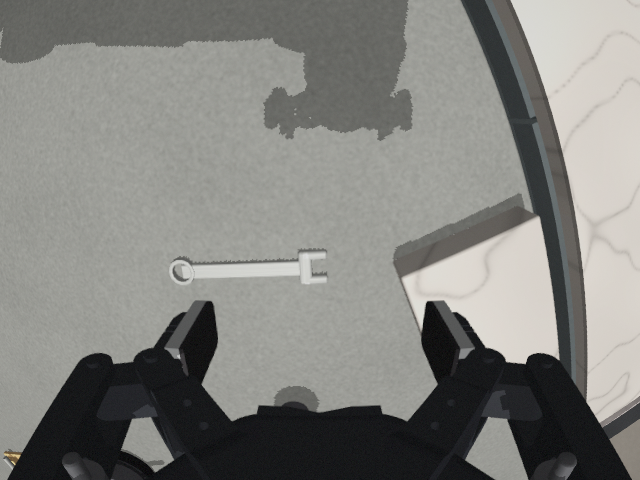

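The wrist picture was taken at the start pose, with a wrench at (250,270) and the fingers at (200,330) and (440,330). The moves were refused because every row needs all five keys. I resend them in full.

```bash
python3 -m pendant '[{"claw":1,"tx":0.0377,"ty":0.005,"tz":-0.0125,"turn":0},{"claw":1,"tx":0.0377,"ty":0.005,"tz":-0.0125,"turn":0},{"claw":1,"tx":0.0377,"ty":0.005,"tz":-0.0125,"turn":0},{"claw":1,"tx":0.0377,"ty":0.005,"tz":-0.0125,"turn":0},{"claw":1,"tx":0.0377,"ty":0.005,"tz":-0.0125,"turn":0},{"claw":1,"tx":0.0377,"ty":0.005,"tz":-0.0125,"turn":0},{"claw":1,"tx":0.0377,"ty":0.005,"tz":-0.0125,"turn":0},{"claw":1,"tx":0.0377,"ty":0.005,"tz":-0.0125,"turn":0},{"claw":1,"tx":0.0377,"ty":0.005,"tz":-0.0125,"turn":0},{"claw":1,"tx":0.0377,"ty":0.005,"tz":-0.0125,"turn":0}]' 40
python3 -m pendant '[{"claw":1,"tx":0,"ty":0,"tz":0,"turn":-6.4},{"claw":1,"tx":0,"ty":0,"tz":0,"turn":-6.4},{"claw":1,"tx":0,"ty":0,"tz":0,"turn":-6.4},{"claw":1,"tx":0,"ty":0,"tz":0,"turn":-6.4},{"claw":1,"tx":0,"ty":0,"tz":0,"turn":-6.4},{"claw":1,"tx":0,"ty":0,"tz":0,"turn":-6.4},{"claw":1,"tx":0,"ty":0,"tz":0,"turn":-6.1},{"claw":1,"tx":0,"ty":0,"tz":0,"turn":0},{"claw":1,"tx":0,"ty":0,"tz":0,"turn":0},{"claw":1,"tx":0,"ty":0,"tz":0,"turn":0}]'
python3 - <<'E'
from h import *
go(.5267,.258,.04); c=cam('wrist'); cv2.imwrite('pics/w2.png',c['image']); print(proj(c,[.5267,.258,.0698]),c['fx'])
E
```

```text
time: 1.08
tcp_pos: [0.5281, 0.2573, 0.1811]
tool_rot: [-0.692, 0.146, -0.146, 0.692]
contact_force: [1.6, 1.1, 0.1]
gripper_width: 0.0853
time: 1.92
tcp_pos: [0.5269, 0.2589, 0.1812]
tool_rot: [-0.696, -0.126, 0.126, 0.696]
contact_force: [-0.5, 0.4, -0.2]
gripper_width: 0.0852
t 1.92 tcp [0.5269 0.2589 0.1812] jaw 110.47 down [-0.  0. -1.] q [ 0.32  0.35 -0.02  1.2   0.   -0.04] F [-0.49  0.39 -0.24] w 0.0852
tx,ty,tz [-0.0005  0.1412 -0.0008]
(np.float64(318.17350473633394), np.float64(232.6628356420168)) 371.64829954431775
```

View pics/w2.png

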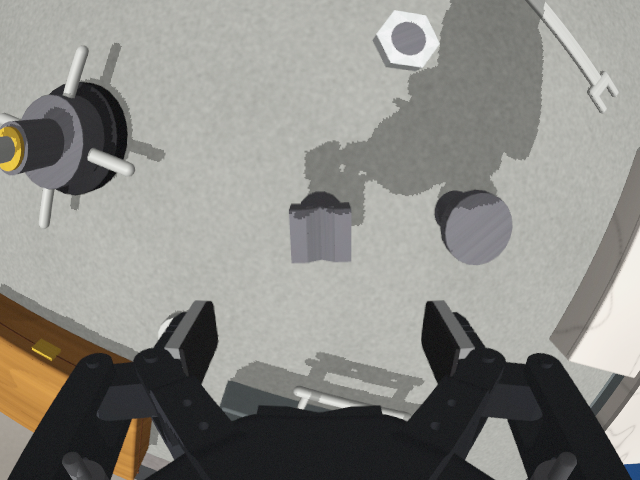

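Wrist view: block centre at about (320.5,234.5), 2 px from the prediction, with the edges square to the jaws and room for both fingers. Now I descend and grip.

```bash
python3 -m pendant '[{"claw":1,"tx":0.001,"ty":0.02,"tz":0.001,"turn":0},{"claw":1,"tx":0,"ty":0.025,"tz":0,"turn":0},{"claw":1,"tx":0,"ty":0.025,"tz":0,"turn":0},{"claw":1,"tx":0,"ty":0.025,"tz":0,"turn":0},{"claw":1,"tx":0,"ty":0.025,"tz":0,"turn":0},{"claw":1,"tx":0,"ty":0.015,"tz":0,"turn":0},{"claw":1,"tx":0,"ty":0.008,"tz":0,"turn":0},{"claw":-1,"tx":0,"ty":0,"tz":0,"turn":0},{"claw":-1,"tx":0,"ty":0,"tz":0,"turn":0},{"claw":-1,"tx":0,"ty":0,"tz":0,"turn":0}]' 50
python3 -m pendant '[{"claw":-1,"tx":0,"ty":0,"tz":0,"turn":0},{"claw":-1,"tx":0,"ty":0,"tz":0,"turn":0},{"claw":-1,"tx":0,"ty":0,"tz":0,"turn":0},{"claw":-1,"tx":0,"ty":0,"tz":0,"turn":0},{"claw":-1,"tx":0,"ty":-0.02,"tz":0,"turn":0},{"claw":-1,"tx":0,"ty":-0.035,"tz":0,"turn":0},{"claw":-1,"tx":0,"ty":-0.035,"tz":0,"turn":0},{"claw":-1,"tx":0,"ty":-0.035,"tz":0,"turn":0},{"claw":-1,"tx":0,"ty":-0.035,"tz":0,"turn":0},{"claw":-1,"tx":0,"ty":-0.02,"tz":0,"turn":0}]' 50
python3 - <<'E'
from h import *
go(.5345,.012,.22); c=cam('wrist'); cv2.imwrite('pics/w3.png',c['image'])
c=cam('scene');cv2.imwrite('pics/s3.png',c['image'])
E
```

```text
time: 2.8
tcp_pos: [0.5286, 0.2605, 0.0397]
tool_rot: [-0.696, -0.127, 0.126, 0.696]
contact_force: [0.1, -0.9, -0.2]
gripper_width: 0.0519
time: 3.63
tcp_pos: [0.5284, 0.2605, 0.2225]
tool_rot: [-0.695, -0.128, 0.125, 0.696]
contact_force: [0.6, 0.2, -2.1]
gripper_width: 0.0435
t 3.63 tcp [0.5284 0.2605 0.2225] jaw 110.62 down [ 0.004  0.002 -1.   ] q [ 0.32  0.34  0.06  1.29  0.   -0.04] F [ 0.59  0.21 -2.08] w 0.0435
tx,ty,tz [-0.0818  0.0022 -0.2348]
```

View pics/w3.png

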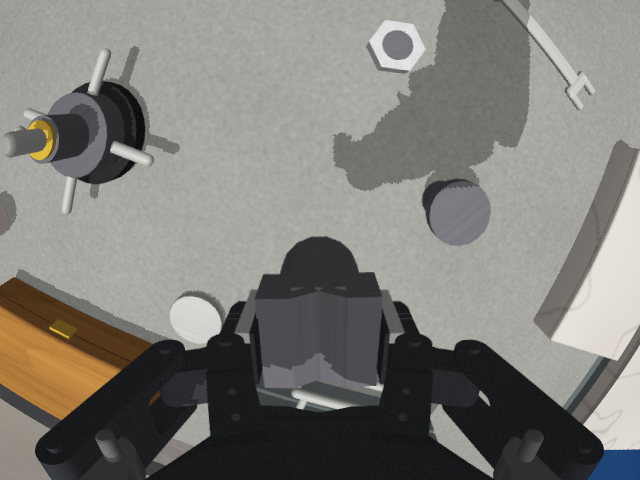

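Gripped: opening 43.5 mm, upright in the fingers, sleeve seen at (320,255). Stand at the left, nose tip near (10,145). I compute the hold offset and a second stand estimate.

```bash
python3 - <<'E'
from h import *
c=cam('wrist'); s=c['s']; M=R.from_quat(s['tool_rot']).as_matrix()
tl=lambda p:(M.T@(p-np.array(s['tcp_pos']))).round(4)
zb=s['tcp_pos'][2]-.0387
for z in (zb+.0698,): 
  for u,v in [(255,293),(318,294),(382,291)]: print('edge',tl(onz(c,u,v,z)))
for (u,v) in [(262,275),(376,273)]: print('lowedge z48',tl(onz(c,u,v,zb+.048)))
g=cv2.cvtColor(c['image'],cv2.COLOR_BGR2HSV)
m=cv2.inRange(g,(18,120,80),(35,255,255))[100:180,20:70]; y,x=np.nonzero(m); print('yellow',x.min()+20,x.max()+20,y.min()+100,y.max()+100,len(x))
for n,u,v,z in [('seat',41,140,.1055),('hub',78,135,.058),('spokeends',(106+67)/2,(50+212)/2,.042)]:
  print(n,onz(c,u,v,z).round(4))
i=cv2.imread('pics/s3.png')[150:270,230:390]; cv2.imwrite('pics/c3.png',cv2.resize(np.hstack([i]),(800,600),interpolation=cv2.INTER_CUBIC))
E
```

```text
edge [-0.0223 -0.0313 -0.0217]
edge [-0.0222 -0.0313 -0.0004]
edge [-0.0231 -0.0313  0.0212]
lowedge z48 [-0.0196 -0.0095 -0.0226]
lowedge z48 [-0.0205 -0.0095  0.0224]
yellow 28 54 118 157 508
seat [0.5374 0.011  0.1055]
hub [0.535  0.0183 0.058 ]
spokeends [0.5325 0.0169 0.042 ]
```

```bash
python3 -m pendant '[{"claw":-1,"tx":-0.005,"ty":0,"tz":-0.0145,"turn":0},{"claw":-1,"tx":-0.01,"ty":0,"tz":-0.03,"turn":0},{"claw":-1,"tx":-0.0106,"ty":0,"tz":-0.031,"turn":0},{"claw":-1,"tx":-0.0106,"ty":0,"tz":-0.031,"turn":0},{"claw":-1,"tx":-0.0106,"ty":0,"tz":-0.031,"turn":0},{"claw":-1,"tx":-0.0106,"ty":0,"tz":-0.031,"turn":0},{"claw":-1,"tx":-0.0106,"ty":0,"tz":-0.031,"turn":0},{"claw":-1,"tx":-0.0076,"ty":0,"tz":-0.023,"turn":0},{"claw":-1,"tx":-0.004,"ty":0,"tz":-0.012,"turn":0},{"claw":-1,"tx":0,"ty":0,"tz":0,"turn":0}]'
python3 -m pendant '[{"claw":-1,"tx":0,"ty":0,"tz":0,"turn":4},{"claw":-1,"tx":0,"ty":0,"tz":0,"turn":5},{"claw":-1,"tx":0,"ty":0,"tz":0,"turn":5},{"claw":-1,"tx":0,"ty":0,"tz":0,"turn":4},{"claw":-1,"tx":0,"ty":0,"tz":0,"turn":2.6},{"claw":-1,"tx":0,"ty":0,"tz":0,"turn":0},{"claw":-1,"tx":0,"ty":0,"tz":0,"turn":0},{"claw":-1,"tx":0,"ty":0,"tz":0,"turn":0},{"claw":-1,"tx":0,"ty":0,"tz":0,"turn":0},{"claw":-1,"tx":0,"ty":0,"tz":0,"turn":0}]'
python3 - <<'E'
from h import *
go(.5364,.013,.2); c=cam('scene');w=cam('wrist')
a=cv2.resize(c['image'][140:290,250:370],(480,600),interpolation=cv2.INTER_CUBIC); b=cv2.resize(w['image'][100:400,240:400],(320,600),interpolation=cv2.INTER_CUBIC)
cv2.imwrite('pics/c4.png',np.hstack([a,b]))
s=c['s']; z=s['tcp_pos'][2]-.0387
print(proj(c,np.array([s['tcp_pos'][0]-.0015,s['tcp_pos'][1],z])))
E
```

```text
time: 4.62
tcp_pos: [0.5345, 0.0103, 0.2159]
tool_rot: [-0.696, -0.124, 0.127, 0.696]
contact_force: [0.5, 0.4, -2.9]
gripper_width: 0.0433
time: 5.45
tcp_pos: [0.5355, 0.0129, 0.2181]
tool_rot: [-0.707, -0.0, 0.0, 0.707]
contact_force: [0.7, 0.1, -1.7]
gripper_width: 0.0434
t 5.45 tcp [0.5355 0.0129 0.2181] jaw 90.07 down [-0.  0. -1.] q [-0.13  0.24 -0.08  1.25  0.   -0.13] F [ 0.74  0.08 -1.65] w 0.0434
tx,ty,tz [0.0009 0.0181 0.0001]
(np.float64(309.8923819071258), np.float64(211.79063239075998))
```

View pics/c4.png

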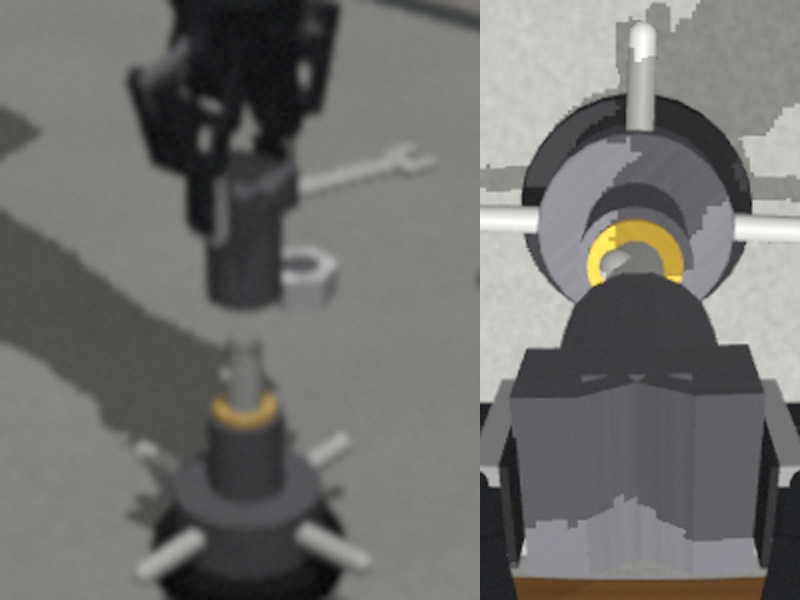

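Left crop: sleeve axis at column 245.5 and nose axis at 246. Right crop: sleeve 640, seat 638.5, hub 637. So they line up to about 1 mm in both views. I descend in stages.

```bash
python3 -m pendant '[{"claw":-1,"tx":0,"ty":0.005,"tz":0,"turn":0},{"claw":-1,"tx":0,"ty":0.005,"tz":0,"turn":0},{"claw":-1,"tx":0,"ty":0.005,"tz":0,"turn":0},{"claw":-1,"tx":0,"ty":0.005,"tz":0,"turn":0},{"claw":-1,"tx":0,"ty":0.002,"tz":0,"turn":0},{"claw":-1,"tx":0,"ty":0.002,"tz":0,"turn":0},{"claw":-1,"tx":0,"ty":0.001,"tz":0,"turn":0},{"claw":-1,"tx":0,"ty":0,"tz":0,"turn":0},{"claw":-1,"tx":0,"ty":0,"tz":0,"turn":0},{"claw":-1,"tx":0,"ty":0,"tz":0,"turn":0}]' 90
python3 -m pendant '[{"claw":-1,"tx":0,"ty":0.001,"tz":0,"turn":0},{"claw":-1,"tx":0,"ty":0.002,"tz":0,"turn":0},{"claw":-1,"tx":0,"ty":0.002,"tz":0,"turn":0},{"claw":-1,"tx":0,"ty":0.002,"tz":0,"turn":0},{"claw":-1,"tx":0,"ty":0.002,"tz":0,"turn":0},{"claw":-1,"tx":0,"ty":0.001,"tz":0,"turn":0},{"claw":-1,"tx":0,"ty":0,"tz":0,"turn":0},{"claw":-1,"tx":0,"ty":0,"tz":0,"turn":0},{"claw":-1,"tx":0,"ty":0,"tz":0,"turn":0},{"claw":-1,"tx":0,"ty":0,"tz":0,"turn":0}]' 90
```

```text
time: 6.38
tcp_pos: [0.5358, 0.0126, 0.1936]
tool_rot: [0.707, 0.0, 0.0, -0.707]
contact_force: [-0.4, 0.2, -2.3]
gripper_width: 0.0426
time: 7.22
tcp_pos: [0.5357, 0.0127, 0.1834]
tool_rot: [-0.707, -0.0, -0.0, 0.707]
contact_force: [-0.6, -0.0, -2.5]
gripper_width: 0.0427
```

```bash
python3 -m pendant '[{"claw":-1,"tx":0,"ty":0.001,"tz":0,"turn":0},{"claw":-1,"tx":0,"ty":0.001,"tz":0,"turn":0},{"claw":-1,"tx":0,"ty":0.001,"tz":0,"turn":0},{"claw":-1,"tx":0,"ty":0.001,"tz":0,"turn":0},{"claw":-1,"tx":0,"ty":0.001,"tz":0,"turn":0},{"claw":-1,"tx":0,"ty":0.001,"tz":0,"turn":0},{"claw":-1,"tx":0,"ty":0.001,"tz":0,"turn":0},{"claw":-1,"tx":0,"ty":0.001,"tz":0,"turn":0},{"claw":-1,"tx":0,"ty":0,"tz":0,"turn":0},{"claw":-1,"tx":0,"ty":0,"tz":0,"turn":0}]'
```

```text
time: 8.05
tcp_pos: [0.5354, 0.0124, 0.1751]
tool_rot: [0.707, -0.0, -0.0, -0.707]
contact_force: [-1.7, -3.1, -2.9]
gripper_width: 0.0426
```

```bash
python3 - <<'E'
from h import *
w=cam('wrist');c=cam('scene')
a=cv2.resize(c['image'][150:270,250:350],(500,600),interpolation=cv2.INTER_CUBIC); b=cv2.resize(w['image'][100:400,245:395],(300,600),interpolation=cv2.INTER_CUBIC)
cv2.imwrite('pics/c5.png',np.hstack([a,b])); st()
E
```

```text
t 8.15 tcp [0.5354 0.0124 0.1751] jaw 90.01 down [-0.001 -0.    -1.   ] q [-0.13  0.26 -0.16  1.15 -0.   -0.13] F [-1.66 -3.15 -3.03] w 0.0427
```

View pics/c5.png

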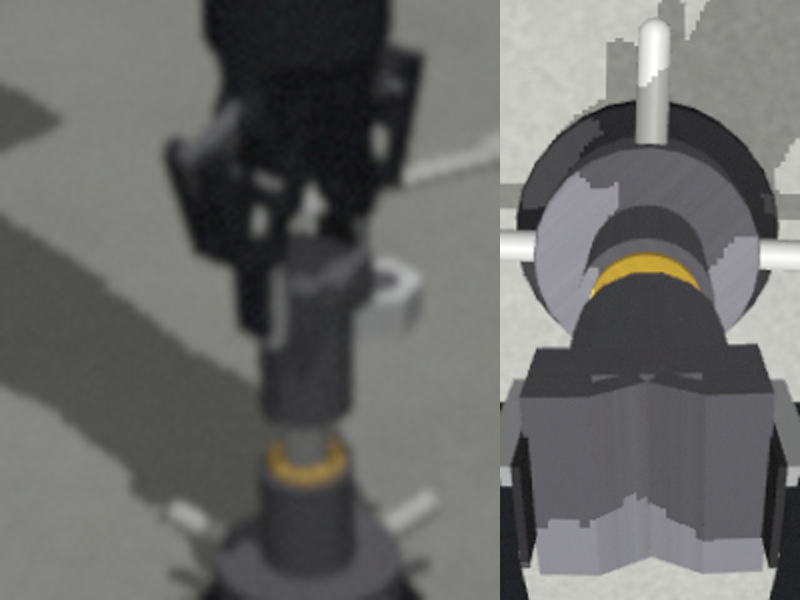

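The nose is inside the bore. The side force of (-1.7,-3.1) N agrees with the picture (sleeve 650, ring 645), so the anvil is slightly too far to +y. I shift it 1 mm and go on.

```bash
python3 -m pendant '[{"claw":-1,"tx":-0.0005,"ty":0,"tz":-0.001,"turn":0},{"claw":-1,"tx":0,"ty":0,"tz":0,"turn":0},{"claw":-1,"tx":0,"ty":0.001,"tz":0,"turn":0},{"claw":-1,"tx":0,"ty":0.001,"tz":0,"turn":0},{"claw":-1,"tx":0,"ty":0.001,"tz":0,"turn":0},{"claw":-1,"tx":0,"ty":0.001,"tz":0,"turn":0},{"claw":-1,"tx":0,"ty":0,"tz":0,"turn":0},{"claw":-1,"tx":0,"ty":0,"tz":0,"turn":0},{"claw":-1,"tx":0,"ty":0,"tz":0,"turn":0},{"claw":-1,"tx":0,"ty":0,"tz":0,"turn":0}]'
```

```text
time: 8.98
tcp_pos: [0.535, 0.0117, 0.1713]
tool_rot: [-0.707, -0.0, 0.0, 0.707]
contact_force: [-1.0, -0.5, -3.0]
gripper_width: 0.0428
```

```bash
python3 -m pendant '[{"claw":-1,"tx":-0.0003,"ty":0.001,"tz":0,"turn":0},{"claw":-1,"tx":0,"ty":0.001,"tz":0,"turn":0},{"claw":-1,"tx":0,"ty":0.001,"tz":0,"turn":0},{"claw":-1,"tx":0,"ty":0.001,"tz":0,"turn":0},{"claw":-1,"tx":0,"ty":0,"tz":0,"turn":0},{"claw":-1,"tx":0,"ty":0,"tz":0,"turn":0},{"claw":-1,"tx":0,"ty":0,"tz":0,"turn":0},{"claw":-1,"tx":0,"ty":0,"tz":0,"turn":0},{"claw":-1,"tx":0,"ty":0,"tz":0,"turn":0},{"claw":-1,"tx":0,"ty":0,"tz":0,"turn":0}]'
python3 -m pendant '[{"claw":-1,"tx":0,"ty":0.001,"tz":0,"turn":0},{"claw":-1,"tx":0,"ty":0.001,"tz":0,"turn":0},{"claw":-1,"tx":0,"ty":0.001,"tz":0,"turn":0},{"claw":-1,"tx":0,"ty":0,"tz":0,"turn":0},{"claw":-1,"tx":0,"ty":0,"tz":0,"turn":0},{"claw":-1,"tx":0,"ty":0,"tz":0,"turn":0},{"claw":-1,"tx":0,"ty":0,"tz":0,"turn":0},{"claw":-1,"tx":0,"ty":0,"tz":0,"turn":0},{"claw":-1,"tx":0,"ty":0,"tz":0,"turn":0},{"claw":-1,"tx":0,"ty":0,"tz":0,"turn":0}]'
```

```text
time: 9.82
tcp_pos: [0.5346, 0.011, 0.1677]
tool_rot: [0.708, -0.0, 0.0, -0.707]
contact_force: [-3.7, -4.1, 4.3]
gripper_width: 0.0428
time: 10.65
tcp_pos: [0.5345, 0.011, 0.1644]
tool_rot: [0.708, -0.0, -0.0, -0.707]
contact_force: [-3.0, -4.1, 2.2]
gripper_width: 0.0421
```

```bash
python3 -m pendant '[{"claw":-1,"tx":0,"ty":0.001,"tz":0,"turn":0},{"claw":-1,"tx":0,"ty":0.001,"tz":0,"turn":0},{"claw":-1,"tx":0,"ty":0,"tz":0,"turn":0},{"claw":-1,"tx":0,"ty":0,"tz":0,"turn":0},{"claw":-1,"tx":0,"ty":0,"tz":0,"turn":0},{"claw":-1,"tx":0,"ty":0,"tz":0,"turn":0},{"claw":-1,"tx":0,"ty":0,"tz":0,"turn":0},{"claw":-1,"tx":0,"ty":0,"tz":0,"turn":0},{"claw":-1,"tx":0,"ty":0,"tz":0,"turn":0},{"claw":-1,"tx":0,"ty":0,"tz":0,"turn":0}]'
python3 -m pendant '[{"claw":-1,"tx":0,"ty":0.001,"tz":0,"turn":0},{"claw":-1,"tx":0,"ty":0.001,"tz":0,"turn":0},{"claw":-1,"tx":0,"ty":0,"tz":0,"turn":0},{"claw":-1,"tx":0,"ty":0,"tz":0,"turn":0},{"claw":-1,"tx":0,"ty":0,"tz":0,"turn":0},{"claw":-1,"tx":0,"ty":0,"tz":0,"turn":0},{"claw":-1,"tx":0,"ty":0,"tz":0,"turn":0},{"claw":-1,"tx":0,"ty":0,"tz":0,"turn":0},{"claw":-1,"tx":0,"ty":0,"tz":0,"turn":0},{"claw":-1,"tx":0,"ty":0,"tz":0,"turn":0}]'
```

```text
time: 11.48
tcp_pos: [0.5344, 0.0111, 0.162]
tool_rot: [0.707, -0.0, -0.0, -0.707]
contact_force: [-3.2, -4.8, 0.5]
gripper_width: 0.0429
time: 12.32
tcp_pos: [0.5343, 0.0111, 0.1599]
tool_rot: [0.707, -0.0, -0.0, -0.707]
contact_force: [-1.3, -4.2, 0.1]
gripper_width: 0.0425
```

```bash
python3 -m pendant '[{"claw":-1,"tx":0,"ty":0.001,"tz":0,"turn":0},{"claw":-1,"tx":0,"ty":0.001,"tz":0,"turn":0},{"claw":-1,"tx":0,"ty":0.001,"tz":0,"turn":0},{"claw":-1,"tx":0,"ty":0.001,"tz":0,"turn":0},{"claw":-1,"tx":0,"ty":0,"tz":0,"turn":0},{"claw":-1,"tx":0,"ty":0,"tz":0,"turn":0},{"claw":-1,"tx":0,"ty":0,"tz":0,"turn":0},{"claw":-1,"tx":0,"ty":0,"tz":0,"turn":0},{"claw":-1,"tx":0,"ty":0,"tz":0,"turn":0},{"claw":-1,"tx":0,"ty":0,"tz":0,"turn":0}]'
python3 -m pendant '[{"claw":-1,"tx":0,"ty":0.001,"tz":0,"turn":0},{"claw":-1,"tx":0,"ty":0.001,"tz":0,"turn":0},{"claw":-1,"tx":0,"ty":0.001,"tz":0,"turn":0},{"claw":-1,"tx":0,"ty":0.001,"tz":0,"turn":0},{"claw":-1,"tx":0,"ty":0,"tz":0,"turn":0},{"claw":-1,"tx":0,"ty":0,"tz":0,"turn":0},{"claw":-1,"tx":0,"ty":0,"tz":0,"turn":0},{"claw":-1,"tx":0,"ty":0,"tz":0,"turn":0},{"claw":-1,"tx":0,"ty":0,"tz":0,"turn":0},{"claw":-1,"tx":0,"ty":0,"tz":0,"turn":0}]'
```

```text
time: 13.15
tcp_pos: [0.5343, 0.0111, 0.1559]
tool_rot: [0.707, -0.0, -0.0, -0.707]
contact_force: [-3.8, -4.6, -1.3]
gripper_width: 0.0429
time: 13.98
tcp_pos: [0.5343, 0.0111, 0.1519]
tool_rot: [0.707, -0.0, -0.0, -0.707]
contact_force: [-3.9, -5.0, -0.8]
gripper_width: 0.0427
```

```bash
python3 -m pendant '[{"claw":-1,"tx":0,"ty":0.001,"tz":0,"turn":0},{"claw":-1,"tx":0,"ty":0.001,"tz":0,"turn":0},{"claw":-1,"tx":0,"ty":0.001,"tz":0,"turn":0},{"claw":-1,"tx":0,"ty":0,"tz":0,"turn":0},{"claw":-1,"tx":0,"ty":0,"tz":0,"turn":0},{"claw":-1,"tx":0,"ty":0,"tz":0,"turn":0},{"claw":-1,"tx":0,"ty":0,"tz":0,"turn":0},{"claw":-1,"tx":0,"ty":0,"tz":0,"turn":0},{"claw":-1,"tx":0,"ty":0,"tz":0,"turn":0},{"claw":-1,"tx":0,"ty":0,"tz":0,"turn":0}]'
python3 -m pendant '[{"claw":-1,"tx":0,"ty":0.001,"tz":0,"turn":0},{"claw":-1,"tx":0,"ty":0.001,"tz":0,"turn":0},{"claw":-1,"tx":0,"ty":0,"tz":0,"turn":0},{"claw":-1,"tx":0,"ty":0,"tz":0,"turn":0},{"claw":-1,"tx":0,"ty":0,"tz":0,"turn":0},{"claw":-1,"tx":0,"ty":0,"tz":0,"turn":0},{"claw":-1,"tx":0,"ty":0,"tz":0,"turn":0},{"claw":-1,"tx":0,"ty":0,"tz":0,"turn":0},{"claw":-1,"tx":0,"ty":0,"tz":0,"turn":0},{"claw":-1,"tx":0,"ty":0,"tz":0,"turn":0}]'
```

```text
time: 14.82
tcp_pos: [0.5342, 0.0112, 0.1486]
tool_rot: [0.707, -0.001, -0.0, -0.707]
contact_force: [-1.8, -4.9, -2.1]
gripper_width: 0.0424
time: 15.65
tcp_pos: [0.5345, 0.0115, 0.147]
tool_rot: [0.707, -0.0, -0.0, -0.707]
contact_force: [-3.7, -3.8, -2.2]
gripper_width: 0.0426
```

```bash
python3 -m pendant '[{"claw":-1,"tx":0,"ty":0.001,"tz":0,"turn":0},{"claw":-1,"tx":0,"ty":0.0005,"tz":0,"turn":0},{"claw":-1,"tx":0,"ty":0,"tz":0,"turn":0},{"claw":-1,"tx":0,"ty":0,"tz":0,"turn":0},{"claw":-1,"tx":0,"ty":0,"tz":0,"turn":0},{"claw":-1,"tx":0,"ty":0,"tz":0,"turn":0},{"claw":-1,"tx":0,"ty":0,"tz":0,"turn":0},{"claw":-1,"tx":0,"ty":0,"tz":0,"turn":0},{"claw":-1,"tx":0,"ty":0,"tz":0,"turn":0},{"claw":-1,"tx":0,"ty":0,"tz":0,"turn":0}]'
python3 -m pendant '[{"claw":-1,"tx":0,"ty":0.001,"tz":0,"turn":0},{"claw":-1,"tx":0,"ty":0.0005,"tz":0,"turn":0},{"claw":-1,"tx":0,"ty":0,"tz":0,"turn":0},{"claw":-1,"tx":0,"ty":0,"tz":0,"turn":0},{"claw":-1,"tx":0,"ty":0,"tz":0,"turn":0},{"claw":-1,"tx":0,"ty":0,"tz":0,"turn":0},{"claw":-1,"tx":0,"ty":0,"tz":0,"turn":0},{"claw":-1,"tx":0,"ty":0,"tz":0,"turn":0},{"claw":-1,"tx":0,"ty":0,"tz":0,"turn":0},{"claw":-1,"tx":0,"ty":0,"tz":0,"turn":0}]'
```

```text
time: 16.48
tcp_pos: [0.535, 0.0118, 0.146]
tool_rot: [-0.707, -0.0, -0.0, 0.707]
contact_force: [-1.6, -2.6, 3.2]
gripper_width: 0.0426
time: 17.32
tcp_pos: [0.5351, 0.0118, 0.1455]
tool_rot: [-0.707, -0.001, -0.0, 0.707]
contact_force: [-4.6, -0.7, 9.0]
gripper_width: 0.0428
```

```bash
python3 -m pendant '[{"claw":-1,"tx":0,"ty":0.0005,"tz":0,"turn":0},{"claw":-1,"tx":0,"ty":0.0005,"tz":0,"turn":0},{"claw":-1,"tx":0,"ty":0,"tz":0,"turn":0},{"claw":-1,"tx":0,"ty":0,"tz":0,"turn":0},{"claw":-1,"tx":0,"ty":0,"tz":0,"turn":0},{"claw":-1,"tx":0,"ty":0,"tz":0,"turn":0},{"claw":-1,"tx":0,"ty":0,"tz":0,"turn":0},{"claw":-1,"tx":0,"ty":0,"tz":0,"turn":0},{"claw":-1,"tx":0,"ty":0,"tz":0,"turn":0},{"claw":-1,"tx":0,"ty":0,"tz":0,"turn":0}]'
```

```text
time: 18.15
tcp_pos: [0.5352, 0.0118, 0.1454]
tool_rot: [-0.707, -0.001, -0.001, 0.707]
contact_force: [-6.8, -1.8, 14.9]
gripper_width: 0.0426
```

The force now climbs steeply with no travel, and the ball's side force has gone. Both fit the ball-contact height, which puts home at about 0.106 m. I give a small nudge to about 20 N, relieve, then let go.

```bash
python3 -m pendant '[{"claw":-1,"tx":0,"ty":0.0004,"tz":0,"turn":0},{"claw":-1,"tx":0,"ty":0,"tz":0,"turn":0},{"claw":-1,"tx":0,"ty":0,"tz":0,"turn":0},{"claw":-1,"tx":0,"ty":0,"tz":0,"turn":0},{"claw":-1,"tx":0,"ty":0,"tz":0,"turn":0},{"claw":-1,"tx":0,"ty":0,"tz":0,"turn":0},{"claw":-1,"tx":0,"ty":0,"tz":0,"turn":0},{"claw":-1,"tx":0,"ty":0,"tz":0,"turn":0},{"claw":-1,"tx":0,"ty":0,"tz":0,"turn":0},{"claw":-1,"tx":0,"ty":0,"tz":0,"turn":0}]'
python3 -m pendant '[{"claw":-1,"tx":0,"ty":-0.001,"tz":0,"turn":0},{"claw":-1,"tx":0,"ty":-0.001,"tz":0,"turn":0},{"claw":-1,"tx":0,"ty":-0.0007,"tz":0,"turn":0},{"claw":-1,"tx":0,"ty":0,"tz":0,"turn":0},{"claw":-1,"tx":0,"ty":0,"tz":0,"turn":0},{"claw":-1,"tx":0,"ty":0,"tz":0,"turn":0},{"claw":-1,"tx":0,"ty":0,"tz":0,"turn":0},{"claw":-1,"tx":0,"ty":0,"tz":0,"turn":0},{"claw":-1,"tx":0,"ty":0,"tz":0,"turn":0},{"claw":-1,"tx":0,"ty":0,"tz":0,"turn":0}]'
```

```text
time: 18.98
tcp_pos: [0.5353, 0.0118, 0.1454]
tool_rot: [-0.707, -0.001, -0.001, 0.707]
contact_force: [-7.5, -1.0, 17.1]
gripper_width: 0.0428
time: 19.82
tcp_pos: [0.535, 0.0118, 0.1456]
tool_rot: [-0.707, -0.0, 0.0, 0.707]
contact_force: [-1.8, 0.1, 4.8]
gripper_width: 0.0426
```

```bash
python3 -m pendant '[{"claw":1,"tx":0,"ty":-0.0005,"tz":0,"turn":0},{"claw":1,"tx":0,"ty":0,"tz":0,"turn":0},{"claw":1,"tx":0,"ty":0,"tz":0,"turn":0},{"claw":1,"tx":0,"ty":0,"tz":0,"turn":0},{"claw":1,"tx":0,"ty":0,"tz":0,"turn":0},{"claw":1,"tx":0,"ty":0,"tz":0,"turn":0},{"claw":1,"tx":0,"ty":-0.01,"tz":0,"turn":0},{"claw":1,"tx":0,"ty":-0.03,"tz":0,"turn":0},{"claw":1,"tx":0,"ty":-0.04,"tz":0,"turn":0},{"claw":1,"tx":0,"ty":-0.04,"tz":0,"turn":0}]' 30
python3 - <<'E'
from h import *
go(.5192,-.3116,.2)
w=cam('wrist');c=cam('scene')
a=cv2.resize(c['image'][150:270,250:350],(500,600),interpolation=cv2.INTER_CUBIC); b=cv2.resize(w['image'][100:400,245:395],(300,600),interpolation=cv2.INTER_CUBIC)
cv2.imwrite('pics/c6.png',np.hstack([a,b])); 
E
```

```text
time: 20.65
tcp_pos: [0.5338, 0.0118, 0.2674]
tool_rot: [-0.707, 0.001, 0.001, 0.707]
contact_force: [1.7, -0.1, 1.3]
gripper_width: 0.0852
t 20.65 tcp [0.5338 0.0118 0.2674] jaw 90.02 down [-0.002  0.    -1.   ] q [-0.13  0.23  0.02  1.36  0.   -0.13] F [ 1.74 -0.11  1.25] w 0.0852
tx,ty,tz [-0.0146  0.0673 -0.3234]
```

View pics/c6.png

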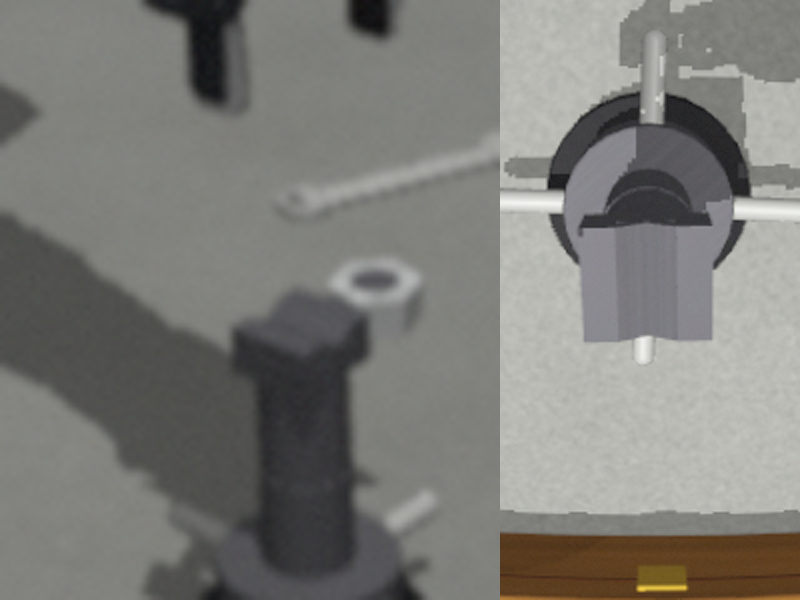

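The wrist view shows the anvil upright on the stand with its block square (582–712) and the vee at 617–678. In the scene crop the sleeve sits on the shoulder (seam at (310,485)) and no brass shows, so it looks home. Next is the pin, gripped high with the fingertips about 6 mm below its centre, so they clear the block when placing.

```bash
python3 -m pendant '[{"claw":1,"tx":-0.0014,"ty":0,"tz":-0.022,"turn":0},{"claw":0.06,"tx":-0.0014,"ty":0,"tz":-0.035,"turn":0},{"claw":0.06,"tx":-0.0014,"ty":0,"tz":-0.037,"turn":0},{"claw":0.06,"tx":-0.0014,"ty":0,"tz":-0.037,"turn":0},{"claw":0.06,"tx":-0.0014,"ty":0,"tz":-0.037,"turn":0},{"claw":0.06,"tx":-0.0014,"ty":0,"tz":-0.037,"turn":0},{"claw":0.06,"tx":-0.0014,"ty":0,"tz":-0.037,"turn":0},{"claw":0.06,"tx":-0.0014,"ty":0,"tz":-0.035,"turn":0},{"claw":0.06,"tx":-0.0014,"ty":0,"tz":-0.03,"turn":0},{"claw":0.06,"tx":-0.0012,"ty":0,"tz":-0.015,"turn":0}]'
python3 -m pendant '[{"claw":0.06,"tx":0,"ty":0.01,"tz":0,"turn":2.5},{"claw":0.06,"tx":0,"ty":0.02,"tz":0,"turn":2.5},{"claw":0.06,"tx":0,"ty":0.03,"tz":0,"turn":0},{"claw":0.06,"tx":0,"ty":0.03,"tz":0,"turn":0},{"claw":0.06,"tx":0,"ty":0.02,"tz":0,"turn":0},{"claw":0.06,"tx":0,"ty":0.01,"tz":0,"turn":0},{"claw":0.06,"tx":0,"ty":0,"tz":0,"turn":0},{"claw":0.06,"tx":0,"ty":0,"tz":0,"turn":0},{"claw":0.06,"tx":0,"ty":0,"tz":0,"turn":0},{"claw":0.06,"tx":0,"ty":0,"tz":0,"turn":0}]'
python3 - <<'E'
from h import *
go(.520,-.3105,.0235)
w=cam('wrist');cv2.imwrite('pics/w7.png',w['image']); print(proj(w,[.520,-.3105,.042]))
E
```

```text
time: 21.58
tcp_pos: [0.5206, -0.314, 0.2661]
tool_rot: [0.707, -0.001, 0.001, -0.707]
contact_force: [0.1, -0.3, 0.5]
gripper_width: 0.0453
time: 22.42
tcp_pos: [0.5222, -0.311, 0.1481]
tool_rot: [0.707, -0.03, 0.032, -0.706]
contact_force: [0.3, -1.1, 0.3]
gripper_width: 0.0454
t 22.42 tcp [ 0.5222 -0.311   0.1481] jaw 85.03 down [ 0.003 -0.002 -1.   ] q [-0.67  0.41 -0.02  1.14  0.   -0.58] F [ 0.35 -1.15  0.26] w 0.0454
tx,ty,tz [-0.0026  0.1246  0.0005]
(np.float64(320.5106331942832), np.float64(231.8001704958828))
```

View pics/w7.png

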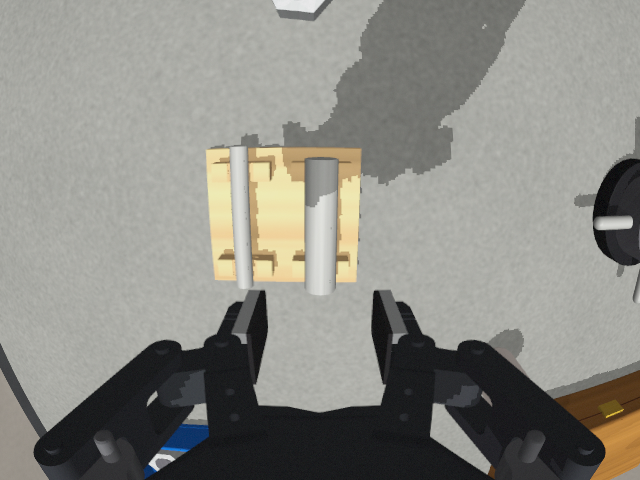

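Wrist view: thick pin between (322,158) and (320,293), parallel to the fingers and centred between them; thin pin at (241,218).

```bash
python3 - <<'E'
from h import *
c=cam('wrist'); s=c['s']; M=R.from_quat(s['tool_rot']).as_matrix()
tl=lambda p:(M.T@(p-np.array(s['tcp_pos']))).round(4)
for u,v in [(322,158),(320,290)]:
  for z in (.03,.042): print(u,v,z,tl(onz(c,u,v,z)),onz(c,u,v,z).round(4))
st()
E
```

```text
322 158 0.03 [-0.0531  0.1178  0.0015] [ 0.4696 -0.3051  0.03  ]
322 158 0.042 [-0.0542  0.1058  0.0014] [ 0.4685 -0.3051  0.042 ]
320 290 0.03 [0.0483 0.1181 0.0003] [ 0.5705 -0.3151  0.03  ]
320 290 0.042 [0.0425 0.1061 0.0002] [ 0.5647 -0.3146  0.042 ]
t 22.52 tcp [ 0.5219 -0.3109  0.1477] jaw 85.02 down [ 0.002 -0.002 -1.   ] q [-0.67  0.41 -0.02  1.14  0.   -0.58] F [-0.41 -0.41 -0.22] w 0.0452
```

```bash
python3 -m pendant '[{"claw":0.06,"tx":-0.003,"ty":0.02,"tz":0.001,"turn":0},{"claw":0.06,"tx":0,"ty":0.025,"tz":0,"turn":0},{"claw":0.06,"tx":0,"ty":0.025,"tz":0,"turn":0},{"claw":0.06,"tx":0,"ty":0.025,"tz":0,"turn":0},{"claw":0.06,"tx":0,"ty":0.018,"tz":0,"turn":0},{"claw":0.06,"tx":0,"ty":0.008,"tz":0,"turn":0},{"claw":0.06,"tx":0,"ty":0.003,"tz":0,"turn":0},{"claw":0.06,"tx":0,"ty":0,"tz":0,"turn":0},{"claw":0.06,"tx":0,"ty":0,"tz":0,"turn":0},{"claw":0.06,"tx":0,"ty":0,"tz":0,"turn":0}]'
python3 -m pendant '[{"claw":-1,"tx":0,"ty":0,"tz":0,"turn":0},{"claw":-1,"tx":0,"ty":0,"tz":0,"turn":0},{"claw":-1,"tx":0,"ty":0,"tz":0,"turn":0},{"claw":-1,"tx":0,"ty":0,"tz":0,"turn":0},{"claw":-1,"tx":0,"ty":0,"tz":0,"turn":0},{"claw":-1,"tx":0,"ty":0,"tz":0,"turn":0},{"claw":-1,"tx":0,"ty":0,"tz":0,"turn":0},{"claw":-1,"tx":0,"ty":0,"tz":0,"turn":0},{"claw":-1,"tx":0,"ty":0,"tz":0,"turn":0},{"claw":-1,"tx":0,"ty":0,"tz":0,"turn":0}]' 60
```

```text
time: 23.35
tcp_pos: [0.5193, -0.3099, 0.0237]
tool_rot: [0.707, -0.03, 0.032, -0.706]
contact_force: [0.3, -0.1, -0.7]
gripper_width: 0.045
time: 24.18
tcp_pos: [0.5189, -0.3099, 0.0235]
tool_rot: [0.707, -0.03, 0.031, -0.706]
contact_force: [-1.2, -0.2, 7.4]
gripper_width: 0.0217
```

Opening 21.7 mm (less than 24) and 7 N upward: the grip may sit on the pin's upper half. I test with a small lift and look.

```bash
python3 -m pendant '[{"claw":-1,"tx":0,"ty":-0.002,"tz":0,"turn":0},{"claw":-1,"tx":0,"ty":-0.003,"tz":0,"turn":0},{"claw":-1,"tx":0,"ty":-0.003,"tz":0,"turn":0},{"claw":-1,"tx":0,"ty":-0.002,"tz":0,"turn":0},{"claw":-1,"tx":0,"ty":0,"tz":0,"turn":0},{"claw":-1,"tx":0,"ty":0,"tz":0,"turn":0},{"claw":-1,"tx":0,"ty":0,"tz":0,"turn":0},{"claw":-1,"tx":0,"ty":0,"tz":0,"turn":0},{"claw":-1,"tx":0,"ty":0,"tz":0,"turn":0},{"claw":-1,"tx":0,"ty":0,"tz":0,"turn":0}]'
python3 - <<'E'
from h import *
c=cam('wrist');cv2.imwrite('pics/w8.png',cv2.resize(c['image'][100:400,120:520],(800,600)));st()
E
```

```text
time: 25.02
tcp_pos: [0.5181, -0.309, 0.0319]
tool_rot: [-0.706, 0.031, -0.031, 0.707]
contact_force: [-0.9, -1.1, -3.6]
gripper_width: 0.0217
t 25.07 tcp [ 0.5181 -0.309   0.032 ] jaw 85.02 down [-0.  0. -1.] q [-0.67  0.49 -0.19  0.88  0.   -0.58] F [-0.01  0.61 -3.2 ] w 0.0213
```

View pics/w8.png

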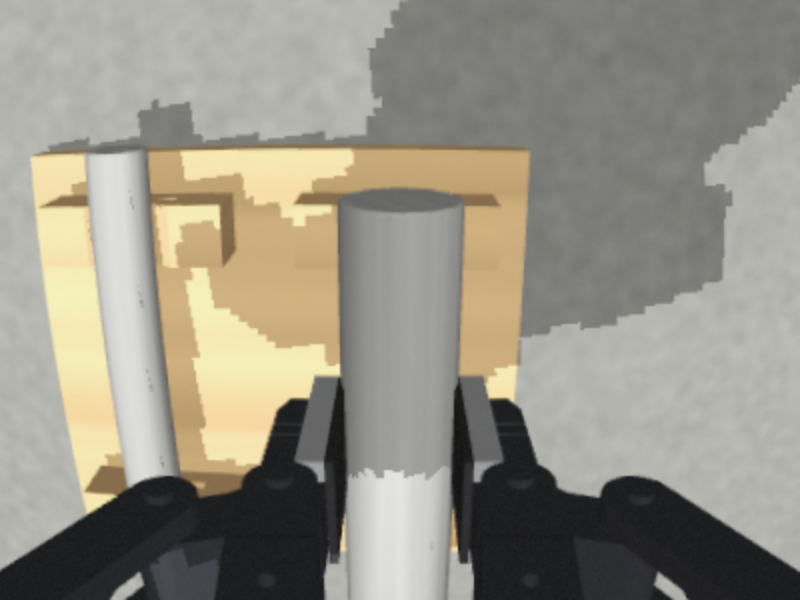

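The pin is held (-3.4 N, its weight), level at (400,400) and clear of the supports, with the thin pin untouched. I lift it and carry it to the stand.

```bash
python3 -m pendant '[{"claw":-1,"tx":0,"ty":-0.008,"tz":0,"turn":0},{"claw":-1,"tx":0,"ty":-0.018,"tz":0,"turn":0},{"claw":-1,"tx":0,"ty":-0.027,"tz":0,"turn":0},{"claw":-1,"tx":0,"ty":-0.03,"tz":0,"turn":0},{"claw":-1,"tx":0,"ty":-0.03,"tz":0,"turn":0},{"claw":-1,"tx":0,"ty":-0.03,"tz":0,"turn":0},{"claw":-1,"tx":0,"ty":-0.03,"tz":0,"turn":0},{"claw":-1,"tx":0,"ty":-0.022,"tz":0,"turn":0},{"claw":-1,"tx":0,"ty":-0.01,"tz":0,"turn":0},{"claw":-1,"tx":0,"ty":0,"tz":0,"turn":0}]'
python3 -m pendant '[{"claw":-1,"tx":-0.0005,"ty":0,"tz":0.008,"turn":0},{"claw":-1,"tx":-0.0006,"ty":0,"tz":0.015,"turn":0},{"claw":-1,"tx":-0.0008,"ty":0,"tz":0.02,"turn":0},{"claw":-1,"tx":-0.0008,"ty":0,"tz":0.022,"turn":0},{"claw":-1,"tx":-0.0008,"ty":0,"tz":0.022,"turn":0},{"claw":-1,"tx":-0.0008,"ty":0,"tz":0.022,"turn":0},{"claw":-1,"tx":-0.0008,"ty":0,"tz":0.022,"turn":0},{"claw":-1,"tx":-0.0008,"ty":0,"tz":0.022,"turn":0},{"claw":-1,"tx":-0.0008,"ty":0,"tz":0.022,"turn":0},{"claw":-1,"tx":-0.0008,"ty":0,"tz":0.022,"turn":0}]'
python3 -m pendant '[{"claw":-1,"tx":-0.0008,"ty":0,"tz":0.022,"turn":0},{"claw":-1,"tx":-0.0008,"ty":0,"tz":0.022,"turn":0},{"claw":-1,"tx":-0.0008,"ty":0,"tz":0.022,"turn":0},{"claw":-1,"tx":-0.0008,"ty":0,"tz":0.022,"turn":0},{"claw":-1,"tx":-0.0008,"ty":0,"tz":0.02,"turn":0},{"claw":-1,"tx":-0.0006,"ty":0,"tz":0.012,"turn":0},{"claw":-1,"tx":-0.0004,"ty":0,"tz":0.004,"turn":-2},{"claw":-1,"tx":0,"ty":0,"tz":0,"turn":-3},{"claw":-1,"tx":0,"ty":0,"tz":0,"turn":0},{"claw":-1,"tx":0,"ty":0,"tz":0,"turn":0}]'
python3 - <<'E'
from h import *
go(.5335,.0118,.178)
c=cam('scene');w=cam('wrist')
a=cv2.resize(c['image'][130:250,240:340],(500,600),interpolation=cv2.INTER_CUBIC); b=cv2.resize(w['image'][60:360,245:395],(300,600),interpolation=cv2.INTER_CUBIC)
cv2.imwrite('pics/c9.png',np.hstack([a,b])); 
E
```

```text
time: 25.9
tcp_pos: [0.5194, -0.31, 0.2405]
tool_rot: [0.708, -0.029, 0.032, -0.705]
contact_force: [-0.2, -0.5, -3.2]
gripper_width: 0.0217
time: 26.73
tcp_pos: [0.5261, -0.1092, 0.2348]
tool_rot: [-0.706, 0.032, -0.029, 0.707]
contact_force: [0.7, -0.2, -3.2]
gripper_width: 0.0216
time: 27.57
tcp_pos: [0.5326, 0.0123, 0.236]
tool_rot: [-0.707, 0.001, 0.001, 0.707]
contact_force: [-0.4, 0.7, -2.8]
gripper_width: 0.0215
t 27.57 tcp [0.5326 0.0123 0.236 ] jaw 89.97 down [-0.002  0.    -1.   ] q [-0.13  0.23 -0.05  1.29  0.   -0.13] F [-0.37  0.68 -2.84] w 0.0215
tx,ty,tz [ 0.001   0.058  -0.0006]
```

View pics/c9.png

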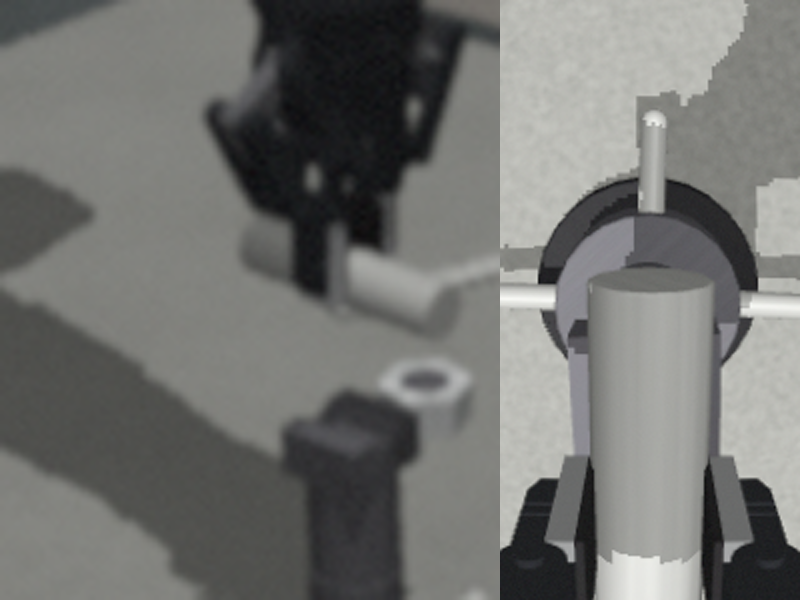

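Left crop: the pin is level above the vee, ends (262,245) and (437,315). Right crop: the pin is centred over the block, far end at (651,281). I check its centring along x numerically.

```bash
python3 - <<'E'
from h import *
w=cam('wrist'); c=cam('scene'); s=w['s']; print((onz(w,245+151/2,60+281/2,.2425)-s['tcp_pos']).round(4))
u,v=240+350/5,130+280/5; print('scene mid',(onz(c,u,v,.2425)-s['tcp_pos']).round(4), proj(c,np.array(s['tcp_pos'])+[0,0,.0065]),(u,v))
for e in [(262,245),(437,315)]: print((onz(c,240+e[0]/5,130+e[1]/5,.2425)-s['tcp_pos']).round(4))
E
```

```text
[-0.0486  0.0002  0.0061]
scene mid [ 0.0064 -0.0029  0.0061] (np.float64(308.48832787225285), np.float64(184.43945529777216)) (310.0, 186.0)
[-0.0434 -0.0005  0.0061]
[ 0.0533 -0.0054  0.0061]
```

```bash
python3 -m pendant '[{"claw":-1,"tx":-0.001,"ty":0.006,"tz":-0.0005,"turn":0},{"claw":-1,"tx":0,"ty":0.01,"tz":0,"turn":0},{"claw":-1,"tx":0,"ty":0.012,"tz":0,"turn":0},{"claw":-1,"tx":0,"ty":0.01,"tz":0,"turn":0},{"claw":-1,"tx":0,"ty":0.006,"tz":0,"turn":0},{"claw":-1,"tx":0,"ty":0.004,"tz":0,"turn":0},{"claw":-1,"tx":0,"ty":0.002,"tz":0,"turn":0},{"claw":-1,"tx":0,"ty":0,"tz":0,"turn":0},{"claw":-1,"tx":0,"ty":0,"tz":0,"turn":0},{"claw":-1,"tx":0,"ty":0,"tz":0,"turn":0}]'
python3 -m pendant '[{"claw":-1,"tx":0,"ty":0.001,"tz":0,"turn":0},{"claw":-1,"tx":0,"ty":0.001,"tz":0,"turn":0},{"claw":-1,"tx":0,"ty":0.001,"tz":0,"turn":0},{"claw":-1,"tx":0,"ty":0.001,"tz":0,"turn":0},{"claw":-1,"tx":0,"ty":0.0005,"tz":0,"turn":0},{"claw":-1,"tx":0,"ty":0,"tz":0,"turn":0},{"claw":-1,"tx":0,"ty":0,"tz":0,"turn":0},{"claw":-1,"tx":0,"ty":0,"tz":0,"turn":0},{"claw":-1,"tx":0,"ty":0,"tz":0,"turn":0},{"claw":-1,"tx":0,"ty":0,"tz":0,"turn":0}]'
```

```text
time: 28.6
tcp_pos: [0.533, 0.0113, 0.1876]
tool_rot: [0.707, 0.001, 0.0, -0.707]
contact_force: [0.3, 0.7, -3.6]
gripper_width: 0.0216
time: 29.43
tcp_pos: [0.5327, 0.0113, 0.1826]
tool_rot: [-0.707, -0.0, 0.0, 0.707]
contact_force: [-0.1, 0.1, -3.4]
gripper_width: 0.0215
```

```bash
python3 -m pendant '[{"claw":-1,"tx":0,"ty":0.001,"tz":0,"turn":0},{"claw":-1,"tx":0,"ty":0.001,"tz":0,"turn":0},{"claw":-1,"tx":0,"ty":0,"tz":0,"turn":0},{"claw":-1,"tx":0,"ty":0,"tz":0,"turn":0},{"claw":-1,"tx":0,"ty":0,"tz":0,"turn":0},{"claw":-1,"tx":0,"ty":0,"tz":0,"turn":0},{"claw":-1,"tx":0,"ty":0,"tz":0,"turn":0},{"claw":-1,"tx":0,"ty":0,"tz":0,"turn":0},{"claw":-1,"tx":0,"ty":0,"tz":0,"turn":0},{"claw":-1,"tx":0,"ty":0,"tz":0,"turn":0}]'
python3 -m pendant '[{"claw":-1,"tx":0,"ty":0.001,"tz":0,"turn":0},{"claw":-1,"tx":0,"ty":0,"tz":0,"turn":0},{"claw":-1,"tx":0,"ty":0,"tz":0,"turn":0},{"claw":-1,"tx":0,"ty":0,"tz":0,"turn":0},{"claw":-1,"tx":0,"ty":0,"tz":0,"turn":0},{"claw":-1,"tx":0,"ty":0,"tz":0,"turn":0},{"claw":-1,"tx":0,"ty":0,"tz":0,"turn":0},{"claw":-1,"tx":0,"ty":0,"tz":0,"turn":0},{"claw":-1,"tx":0,"ty":0,"tz":0,"turn":0},{"claw":-1,"tx":0,"ty":0,"tz":0,"turn":0}]'
```

```text
time: 30.27
tcp_pos: [0.5326, 0.0113, 0.1806]
tool_rot: [-0.707, -0.0, 0.0, 0.707]
contact_force: [1.0, 0.5, -4.5]
gripper_width: 0.022
time: 31.1
tcp_pos: [0.5326, 0.0113, 0.1796]
tool_rot: [-0.707, -0.0, 0.0, 0.707]
contact_force: [0.2, -0.4, -3.6]
gripper_width: 0.0216
```

```bash
python3 -m pendant '[{"claw":-1,"tx":0,"ty":0.001,"tz":0,"turn":0},{"claw":-1,"tx":0,"ty":0,"tz":0,"turn":0},{"claw":-1,"tx":0,"ty":0,"tz":0,"turn":0},{"claw":-1,"tx":0,"ty":0,"tz":0,"turn":0},{"claw":-1,"tx":0,"ty":0,"tz":0,"turn":0},{"claw":-1,"tx":0,"ty":0,"tz":0,"turn":0},{"claw":-1,"tx":0,"ty":0,"tz":0,"turn":0},{"claw":-1,"tx":0,"ty":0,"tz":0,"turn":0},{"claw":-1,"tx":0,"ty":0,"tz":0,"turn":0},{"claw":-1,"tx":0,"ty":0,"tz":0,"turn":0}]'
python3 -m pendant '[{"claw":-1,"tx":0,"ty":0.0008,"tz":0,"turn":0},{"claw":-1,"tx":0,"ty":0,"tz":0,"turn":0},{"claw":-1,"tx":0,"ty":0,"tz":0,"turn":0},{"claw":-1,"tx":0,"ty":0,"tz":0,"turn":0},{"claw":-1,"tx":0,"ty":0,"tz":0,"turn":0},{"claw":-1,"tx":0,"ty":0,"tz":0,"turn":0},{"claw":-1,"tx":0,"ty":0,"tz":0,"turn":0},{"claw":-1,"tx":0,"ty":0,"tz":0,"turn":0},{"claw":-1,"tx":0,"ty":0,"tz":0,"turn":0},{"claw":-1,"tx":0,"ty":0,"tz":0,"turn":0}]'
```

```text
time: 31.93
tcp_pos: [0.5326, 0.0113, 0.1786]
tool_rot: [-0.707, -0.0, 0.0, 0.707]
contact_force: [-0.3, -0.1, -3.3]
gripper_width: 0.0214
time: 32.77
tcp_pos: [0.5327, 0.0113, 0.1778]
tool_rot: [-0.707, -0.0, 0.0, 0.707]
contact_force: [0.4, -0.2, -2.1]
gripper_width: 0.0218
```

Contact is just starting (-3.3 to -2.1 N). One more half millimetre.

```bash
python3 -m pendant '[{"claw":-1,"tx":0,"ty":0.0005,"tz":0,"turn":0},{"claw":-1,"tx":0,"ty":0,"tz":0,"turn":0},{"claw":-1,"tx":0,"ty":0,"tz":0,"turn":0},{"claw":-1,"tx":0,"ty":0,"tz":0,"turn":0},{"claw":-1,"tx":0,"ty":0,"tz":0,"turn":0},{"claw":-1,"tx":0,"ty":0,"tz":0,"turn":0},{"claw":-1,"tx":0,"ty":0,"tz":0,"turn":0},{"claw":-1,"tx":0,"ty":0,"tz":0,"turn":0},{"claw":-1,"tx":0,"ty":0,"tz":0,"turn":0},{"claw":-1,"tx":0,"ty":0,"tz":0,"turn":0}]'
```

```text
time: 33.6
tcp_pos: [0.5327, 0.0113, 0.1773]
tool_rot: [-0.707, -0.0, 0.0, 0.707]
contact_force: [-0.3, 0.9, -1.7]
gripper_width: 0.022
```

```bash
python3 -m pendant '[{"claw":-0.2,"tx":0,"ty":0,"tz":0,"turn":0},{"claw":-0.1,"tx":0,"ty":0,"tz":0,"turn":0},{"claw":0.1,"tx":0,"ty":0,"tz":0,"turn":0},{"claw":0.3,"tx":0,"ty":0,"tz":0,"turn":0},{"claw":0.3,"tx":0,"ty":0,"tz":0,"turn":0},{"claw":0.3,"tx":0,"ty":0,"tz":0,"turn":0},{"claw":0.3,"tx":0,"ty":0,"tz":0,"turn":0},{"claw":0.3,"tx":0,"ty":-0.005,"tz":0,"turn":0},{"claw":0.3,"tx":0,"ty":-0.02,"tz":0,"turn":0},{"claw":0.3,"tx":0,"ty":-0.03,"tz":0,"turn":0}]' 30
python3 -m pendant '[{"claw":0.3,"tx":0,"ty":-0.03,"tz":0,"turn":0},{"claw":0.3,"tx":0,"ty":-0.02,"tz":0,"turn":0},{"claw":0.3,"tx":0,"ty":-0.005,"tz":0,"turn":0},{"claw":0.3,"tx":0,"ty":0,"tz":0,"turn":0},{"claw":0.3,"tx":0,"ty":0,"tz":0,"turn":0},{"claw":0.3,"tx":0,"ty":0,"tz":0,"turn":0},{"claw":0.3,"tx":0,"ty":0,"tz":0,"turn":0},{"claw":0.3,"tx":0,"ty":0,"tz":0,"turn":0},{"claw":0.3,"tx":0,"ty":0,"tz":0,"turn":0},{"claw":0.3,"tx":0,"ty":0,"tz":0,"turn":0}]'
python3 - <<'E'
from h import *
st();c=cam('scene');w=cam('wrist')
a=cv2.resize(c['image'][150:270,250:350],(500,600),interpolation=cv2.INTER_CUBIC); b=cv2.resize(w['image'][60:360,245:395],(300,600),interpolation=cv2.INTER_CUBIC)
cv2.imwrite('pics/c10.png',np.hstack([a,b])); 
E
```

```text
time: 34.43
tcp_pos: [0.5308, 0.0115, 0.2305]
tool_rot: [-0.707, 0.002, 0.002, 0.707]
contact_force: [-0.0, -0.5, 0.6]
gripper_width: 0.0553
time: 35.27
tcp_pos: [0.5324, 0.0113, 0.2867]
tool_rot: [-0.707, 0.0, 0.0, 0.707]
contact_force: [0.8, -0.2, 1.6]
gripper_width: 0.0555
t 35.27 tcp [0.5324 0.0113 0.2867] jaw 90.02 down [-0.001  0.    -1.   ] q [-0.13  0.22  0.06  1.41  0.   -0.13] F [ 0.84 -0.22  1.55] w 0.0555
```

The viewer is at its limit, so I check the result numerically from the wrist image.

```bash
python3 - <<'E'
from h import *
w=cam('wrist'); g=cv2.GaussianBlur(cv2.cvtColor(w['image'],cv2.COLOR_BGR2GRAY),(3,3),0)
A=np.array([.5335,.0118,.1846])
for dx in (-.04,-.012,0,.012,.04):
    ys=np.arange(-.026,.0261,.002); print(dx,[int(g[int(round(v)),int(round(u))]) for u,v in (proj(w,A+[dx,y,.0]) for y in ys)])
xs=np.arange(-.07,.0701,.004); print('len',[(int(round(x*1000)),int(g[int(round(v)),int(round(u))])) for x in xs for u,v in [proj(w,A+[x,0,.004])] if v<479])
st()
E
```

```text
-0.04 [67, 117, 140, 140, 139, 138, 133, 116, 134, 148, 156, 158, 165, 168, 166, 164, 161, 149, 119, 92, 93, 95, 94, 94, 85, 44, 40]
-0.012 [70, 120, 140, 142, 141, 142, 141, 147, 188, 207, 221, 231, 236, 236, 229, 218, 212, 193, 159, 124, 139, 140, 139, 138, 127, 64, 107]
0 [191, 185, 168, 142, 142, 142, 141, 142, 186, 206, 220, 231, 234, 236, 227, 217, 211, 192, 158, 135, 139, 139, 138, 145, 189, 190, 184]
0.012 [187, 186, 181, 141, 141, 140, 141, 139, 184, 205, 220, 231, 232, 235, 227, 217, 210, 190, 155, 123, 130, 137, 138, 144, 182, 184, 188]
0.04 [181, 181, 186, 185, 183, 184, 185, 168, 189, 203, 219, 227, 228, 232, 226, 216, 211, 195, 165, 168, 187, 188, 190, 186, 184, 185, 190]
len [(-70, 173), (-66, 237), (-62, 240), (-58, 177), (-54, 90), (-50, 113), (-46, 169), (-42, 168), (-38, 168), (-34, 168), (-30, 168), (-26, 168), (-22, 217), (-18, 236), (-14, 237), (-10, 237), (-6, 235), (-2, 236), (2, 235), (6, 235), (10, 235), (14, 235), (18, 234), (22, 234), (26, 233), (30, 233), (34, 233), (38, 232), (42, 232), (46, 232), (50, 231), (54, 196), (58, 183), (62, 187), (66, 185), (70, 185)]
t 35.42 tcp [0.5326 0.0113 0.2872] jaw 90.02 down [-0.  0. -1.] q [-0.13  0.22  0.06  1.41  0.   -0.13] F [ 0.24 -0.48  0.09] w 0.0555
```

```bash
python3 - <<'E'
from h import *
c=cam('scene'); h=cv2.cvtColor(c['image'],cv2.COLOR_BGR2HSV)[200:270,290:335]; print('brass px now',(cv2.inRange(h,(15,90,70),(35,255,255))>0).sum())
i=cv2.cvtColor(cv2.imread('pics/s3.png'),cv2.COLOR_BGR2HSV)[200:270,290:335]; print('before',(cv2.inRange(i,(15,90,70),(35,255,255))>0).sum())
print(manip.finish_job())
E
```

```text
brass px now 0
before 72
the job is handed in; nothing more can be done
None
```

I pushed the vee anvil home on the spindle and let go of it. I then laid the thick pin in the vee, let go and handed the job in at about 35.5 s. No verdict was given, and the seat's joint value cannot be read directly.

**Anvil**
- The ball's cam force came at the expected height. Its side force then dropped away, and the force climbed steeply with no further travel.
- The highest push was about 20 N, including the weight. I relieved most of it before opening the fingers.
- After release the picture showed the anvil upright on the shoulder. The scene camera counts 0 brass pixels now, against 72 before, which fits a seat that is held down.

**Pin**
- The last check was numeric, from the wrist image, because the viewer had reached its 12-picture limit.
- The pin lies parallel to the vee and about 2 mm off centre lengthwise. Across the vee it is centred on the block to within about 1 mm.
- At the end the gripper was about 10 cm above it and the force readings were near zero.

**Disagreements**
- The first stand estimates differed by about 6 mm between the scene and top cameras. I settled this by lining the sleeve up with the nose in two views.
- The gripper read 21.7 mm on the 24 mm pin, but the pin held steadily at its expected weight.
- Just before release the scene and wrist cameras differed by about 5 mm on the pin's lengthwise centring, which is within the allowed 15 mm.
- I did not measure the bystanders again at the end. Nothing I did came into contact with them in the pictures or force readings.

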